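# Hang the chopping board on the latched peg

## Task

Take the small green chopping board out of the rack and hang it by its eye on the peg of the drying stand: push the eye gently along the peg, lifting the red gravity flap on the way, until the flap has dropped shut behind it, then let the board hang freely and still. Do not force the board or the gripper against the stand (keep under 15 N), and leave the white board, the bowl and the cress box where they are.

Things in the scene. Friction and masses are not known exactly. Their poses are not given: they have to be found in the camera images.
- board_mid (a point): Centre of the slab of the loose green plastic chopping board (0.14 to 0.2 kg): 8 mm thick (x), 200 mm wide (y), 110 mm tall (z up), upright in one of the two rack slots, bottom 10 mm above the table. A flat tab with the eye stands on the middle of its top edge. Front and back alike. Grasp across the 8 mm at the top edge, 75 mm to either side of the middle, to keep clear of peg, flap and post.
- board_eye (a point): Centre of the green board's eye: a round hole 16 mm in diameter, its axis along the board's x, through the tab (34 x 34 mm, 8 mm thick). 72 mm above board_mid along the board's z. The tab reaches 17 mm above and to either side of this point; the slab's top edge lies 17 mm below it.
- stand: Fixed drying stand. Origin on the table straight under the peg's root; its -x axis points out along the peg, towards the robot (yaw varies), z up. Base plate 200 x 150 x 12 mm centred at the origin; post 30 mm wide, 235 mm high, at x +8 to +33 mm. A blue bracket, 36 mm wide, clamped to the post carries peg, stop pad and flap. A board hanging freely has its eye centre 3 mm below the peg axis.
- peg_mark (a point): NOMINAL root of the peg on its axis, 200 mm above the table. The bracket's clamp is set anew each time, up to 15 mm higher or lower than this, and that is not measured: feel for the peg, for instance by gently raising the top of the tab against its underside. Peg: level steel rod, 10 mm in diameter, reaching 72 mm out from here along the stand's -x; rim of its tip rounded 2 mm.
- stop_mark (a point): Nominal centre of the face of the rubber stop pad (30 mm wide, 12 mm high) under the peg's root, facing out; 6 mm out from the root, 16 mm below the peg axis. Goes up and down with the bracket. It meets the board when the eye centre is at x = -10 mm in the stand's frame.
- pin_mark (a point): Nominal middle of the flap's hinge pin, 48 mm out from the peg's root and 42 mm above the peg axis; goes up and down with the bracket. Two blue rods, 6 mm thick and 31 mm apart, hold it; they slope down to the bracket's top, 29 mm above the peg axis.
- flap (a joint): Red gravity flap, 24 mm wide, 3 mm thick, 60 g, hanging from the pin to 6.5 mm above the peg axis. 0 = shut; grows as its lower edge swings inwards to the post and up (most 1.4 rad); it cannot swing outwards. An eye pushed along the peg lifts it 0.6 to 0.8 rad; once the eye centre is further in than about x = -16 mm in the stand's frame it drops to 0 behind the tab.
- rack: Fixed steel board rack, base 130 x 210 x 10 mm; origin on the table under its centre; two slots along its y axis, 11 mm wide, centred at x = -30 and +30 mm, between rails that reach 45 mm above the table. The green and the white board stand one in each slot; which in which differs.
- white_mid (a point): Centre of the slab of the white chopping board, same shape as the green one, standing in the other slot; to be left alone.
- bowl: Loose steel mixing bowl, 140 mm across, 60 mm high; origin under its centre; to be left alone.
- punnet: Loose cardboard cress box, 90 x 130 x 60 mm; origin under its centre; to be left alone.
Mind the look-alikes: they are no part of the job. There is more than one size of the part that bears board_mid; the job needs the middle-sized.

How it is judged:
By the outcome, as a careful person would: the job done as asked, in the order asked, and still so for the second after the job is handed in, with the robot touching nothing.
It also fails if it takes over 72 s, if anything falls off the work surface, if the arm or the gripper's body presses on something with over 40 N, if the wrist force passes 120 N, or if a joint passes its speed limit or range.

## Robot

A 7-joint arm with a two-finger parallel gripper is mounted at the origin on the work surface. World frame = base frame: x ahead of the robot, y to its left, z up, the work surface at z = 0. Lengths are in m, angles in rad, forces in N, time in s.
With the tool pointing down it reaches from about 0.4 to 0.85 m from the base axis. Payload 4.5 kg.
Tool frame: the origin (TCP) lies at the very end of the fingers, on their centre line; the grasp point (between the pads) lies 19 mm behind it (r.pinch_z is the distance from the TCP to the grasp point, in m); z points along the fingers, y is the line along which they close (so a half turn about z gives the same grasp; the last joint's range is limited). The gripper opens to 88 mm and grips with 3 to 60 N. Pads are 18 mm wide; open, the fingers measure 123 mm over their backs; the gripper's body (75 mm by 187 mm) begins 45 mm behind the grasp point.
Start: joints at [-1.217, 0.689, -0.195, 1.565, 0.157, 0.902, -0.215], TCP at [0.196, 0.593, 0.239] pointing down, gripper open.
Joint ranges: [-3.01, 3.01], [-0.46, 2.08], [-1.47, 1.51], [0.13, 2.56], [-1, 4.14], [0.04, 2.09], [-2.66, 2.66]. Speed limits (rad/s): [2.57, 2.57, 3.14, 3.14, 3.14, 3.14, 3.14].

## Interface

Orientations are given as a unit quaternion [x, y, z, w].
In Python, from plant import r, cams gives the robot as it stands.
- The arm moves only by the shell command python3 -m pendant 'ROWS' [FORCE]. ROWS is JSON, a list of rows, each a list of 3 entries, a list of its own where there are three numbers: the closure, from -1 (fully open) to 1 (shut), then the shift along the tool's x, y, z in mm, then the turn, a rotation vector about the tool's x, y, z in degrees. A call has 1 to 8 rows; each row shifts and turns the commanded pose from where the row before left it, along the tool's axes as they then stand; what a row does not reach is not made up. A row lasts 1/8 s, in which the tool goes at most 62.5 mm and 10.7 degrees, less where a joint would pass 70% of its speed; a pose out of reach is approached as far as the arm can. A call with a gripper value outside its range is refused whole. The fingers move at their own pace and stop on an object; FORCE is the grip in N (left out, the last holds). Time passes only in rows, so rows that do not move let the fingers close. It gives the time, the measured TCP pose, the force, the opening and the grip force at its end, in the units of the state.
- r.get_state(): the state, without advancing time (a new reading comes with each control period).
- cams.snapshot(name): name is "side" or "top"; returns a dict with "img" (400x640x3 uint8, red, green, blue), "camera_matrix" (3x3 intrinsics, pixels), "D" ([k1, k2, p1, p2, k3] as OpenCV has them; the pictures are not rectified), "camera_from_world" (4x4, takes a point from world to camera coordinates). Camera axes: x right, y up, looking along -z (the intrinsics and any distortion apply to the point x, -y, -z); pixel columns grow to the right and rows downward; lengths in m; the calibration is good to about 2 mm. A picture is of the moment at which its call begins. There is no depth.
- r.finish_job(): hands the job in; it is judged then, once.
The state is a dict: "clock": time; "q": joint angles; "qd": joint speeds; "joint_torque": joint torques, N m; "tool_pos": TCP position; "eef_rot": TCP orientation; "contact_force": force on the tool from outside, world axes, zero at the start; "moment": the same for the moment, N m; "opening": opening from 0.0 (shut) to 1.0 (fully open); "finger_force": force on a finger pad.
Only numpy, scipy, OpenCV 4.12 (cv2) and the standard library are available. Lean on these libraries where they do the work, as an engineer would, in place of code of your own. Each camera call takes 0.05 s, during which the arm holds its last target. There are 200 camera calls.

## Working session

There is one attempt and no reset: what is moved stays moved. The work goes in short steps, Python scripts to look and compute and a shell command to move; the robot and the scene stay as the last step left them, time stands still between calls to the robot, and variables do not carry over. Pictures are saved under pics/ and viewed, at most 11 in all, crops included, and the job is handed in when it is done.

```bash
ls; mkdir -p pics; python3 - <<'E'
from plant import r,cams
import cv2,numpy as np
for n in("side","top"):
    s=cams.snapshot(n); cv2.imwrite(f"pics/{n}0.png",s["img"][:,:,::-1]); 
    np.savez(f"{n}0.npz",**s)
    print(n,s["camera_matrix"],s["D"],s["camera_from_world"])
print(r.get_state(),r.pinch_z)
E
```

```text
pics
side [[373.63109658   0.         315.00668363]
 [  0.         373.63109658 198.52605704]
 [  0.           0.           1.        ]] [-0.01474076  0.          0.          0.          0.        ] [[ 0.9952447  -0.0973604   0.00299004 -0.49822791]
 [ 0.04946619  0.53162428  0.84553458 -0.17816579]
 [-0.08391116 -0.8413659   0.53391229 -1.04878741]
 [ 0.          0.          0.          1.        ]]
top [[393.17590727   0.         323.03266933]
 [  0.         393.17590727 197.43830709]
 [  0.           0.           1.        ]] [-0.03413558  0.          0.          0.          0.        ] [[-0.0046819  -0.99990263  0.01314551  0.02818088]
 [ 0.99590663 -0.00347576  0.09032113 -0.53502446]
 [-0.09026664  0.01351458  0.99582593 -1.20668347]
 [ 0.          0.          0.          1.        ]]
{'clock': 0.1, 'q': array([-1.21721837,  0.68990898, -0.19454309,  1.56621013,  0.15727922,
        0.90250732, -0.21509462]), 'qd': array([ 0.00011422, -0.00117032, -0.00028457, -0.00397592,  0.00017259,
       -0.00128007, -0.00025141]), 'joint_torque': array([-3.28416238e-03, -5.28502572e+01, -1.27171621e+00, -1.53837562e+01,
       -5.25915704e-02,  1.90907645e-03,  6.12987992e-05]), 'tool_pos': array([0.1963211 , 0.59277754, 0.23799325]), 'eef_rot': array([ 1.59167632e-01,  9.87251229e-01, -8.17450331e-04, -8.70658223e-05]), 'contact_force': array([0.16785758, 0.60179377, 0.96748553]), 'moment': array([ 0.0074203 , -0.00107538,  0.00797355]), 'finger_force': 0.0, 'opening': 1.0013181142273988} 0.0187
```

View pics/side0.png

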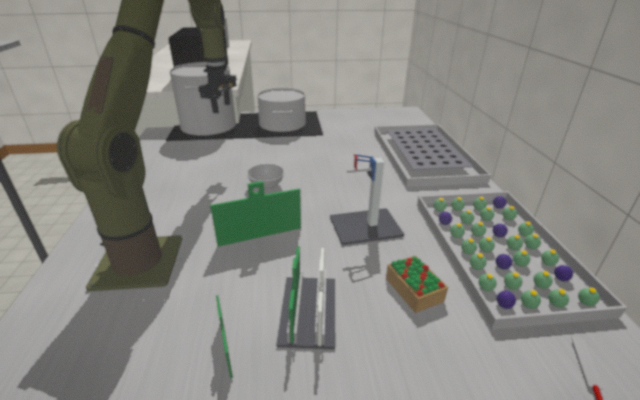

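View pics/top0.png

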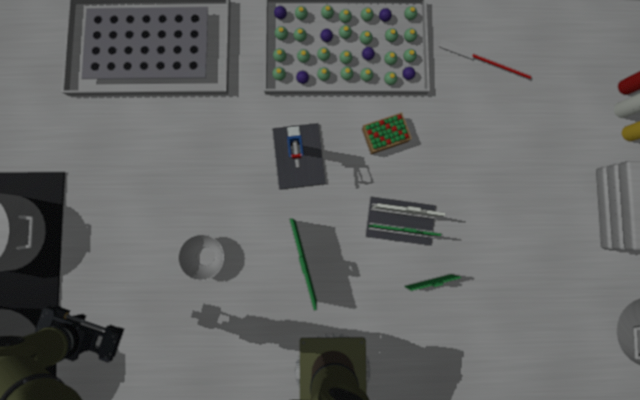

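The side view shows three green boards: the large one (257,215), one in the rack (295,295) and a thin one standing on the table (223,335). In the top view they are at (303,263), (404,229) and (433,282). The one in the rack, beside the white board, fits the description. Next I'll confirm this on an enlarged crop and measure.

```bash
cat > h.py <<'E'
import numpy as np,cv2
F=np.diag([1,-1,-1.])
def load(n): return dict(np.load(n))
def ray(s,px):
    px=np.array(px,float).reshape(-1,1,2)
    u=cv2.undistortPoints(px,s["camera_matrix"],s["D"]).reshape(-1,2)
    T=s["camera_from_world"];R=T[:3,:3]
    d=np.c_[u,np.ones(len(u))]@F@R
    return -R.T@T[:3,3],d
def onz(s,px,z):
    c,d=ray(s,px); return c+d*((z-c[2])/d[:,2])[:,None]
def proj(s,P):
    T=s["camera_from_world"];P=np.atleast_2d(P)
    X=(P@T[:3,:3].T+T[:3,3])@F
    return cv2.projectPoints(X,np.zeros(3),np.zeros(3),s["camera_matrix"],s["D"])[0].reshape(-1,2)
def tri(s1,p1,s2,p2):
    a,d=ray(s1,p1);b,e=ray(s2,p2);d=d[0];e=e[0]
    k=np.linalg.lstsq(np.c_[d,-e],b-a,rcond=None)[0]
    return (a+k[0]*d+b+k[1]*e)/2, np.linalg.norm(a+k[0]*d-b-k[1]*e)
E
python3 - <<'E'
from h import *
S,T=load("side0.npz"),load("top0.npz")
a=cv2.resize(T["img"][105:250,260:460],(800,580),interpolation=cv2.INTER_CUBIC)
b=cv2.resize(S["img"][140:350,270:460],(543,600),interpolation=cv2.INTER_CUBIC)
cv2.imwrite("pics/t1.png",a[:,:,::-1]);cv2.imwrite("pics/s1.png",b[:,:,::-1])
h=cv2.cvtColor(T["img"],cv2.COLOR_RGB2HSV)
m=cv2.inRange(h,(45,120,50),(85,255,255)); m[:215]=0;m[250:]=0;m[:,:360]=0
ys,xs=np.nonzero(m);print("top green",xs.min(),xs.max())
for c in range(xs.min(),xs.max()+1,4): print(c,ys[xs==c].min(),ys[xs==c].max(),end=" | ")
E
```

```text
top green 370 439
370 226 226 | 374 225 226 | 378 226 227 | 382 226 227 | 386 227 228 | 390 227 228 | 394 228 229 | 398 229 229 | 402 229 230 | 406 228 230 | 410 229 231 | 414 230 232 | 418 231 232 | 422 232 233 | 426 232 233 | 430 233 234 | 434 233 234 | 438 234 235 |
```

View pics/t1.png

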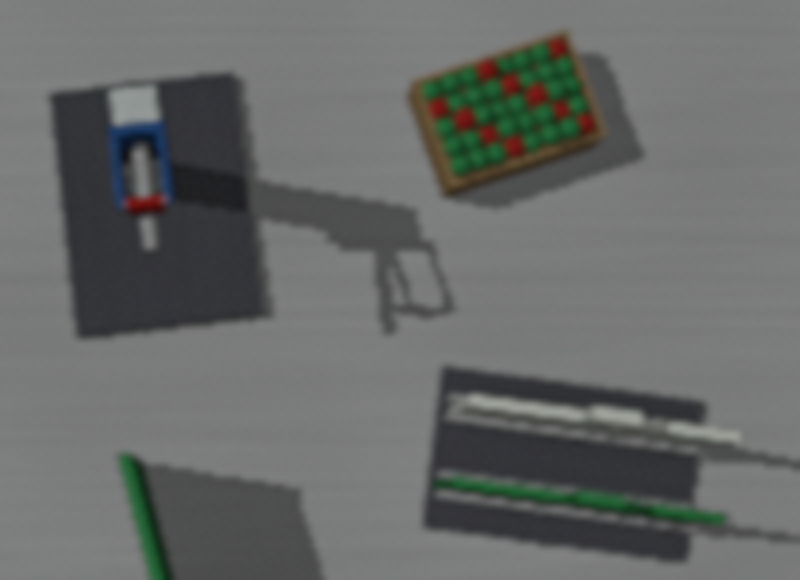

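View pics/s1.png

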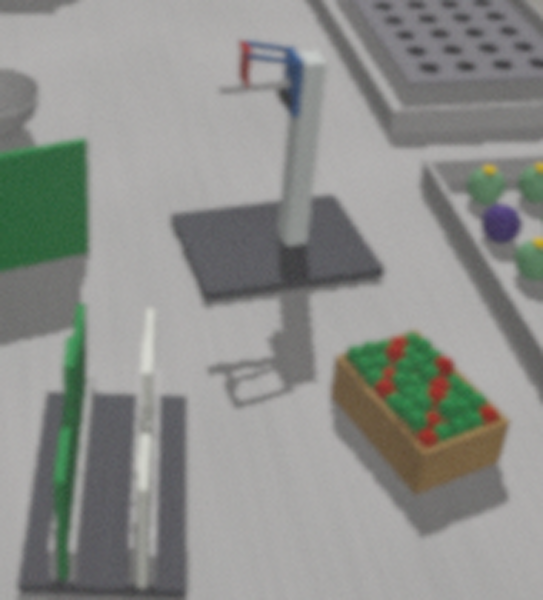

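```bash
python3 - <<'E'
from h import *
np.set_printoptions(precision=4,suppress=True)
S,T=load("side0.npz"),load("top0.npz")
t=lambda p:[260+p[0]/4,105+p[1]/4]
s=lambda p:[270+p[0]/2.858,140+p[1]/2.857]
e=onz(T,[[369.5,225.6],[441,234.9]],.12);print("board",e,np.linalg.norm(e[1]-e[0]),e.mean(0),np.degrees(np.arctan2(*(e[0]-e[1])[[1,0]])))
# middle row points via mask
h=cv2.cvtColor(T["img"],cv2.COLOR_RGB2HSV);m=cv2.inRange(h,(45,120,50),(85,255,255));m[:215]=0;m[250:]=0;m[:,:360]=0
ys,xs=np.nonzero(m);k=((xs<398)|(xs>422));P=onz(T,np.c_[xs,ys][k],.12)
f=np.polyfit(P[:,1],P[:,0],1);print("line x=f(y)",f,"yaw",-np.degrees(np.arctan(f[0])))
c=onz(T,[t(p) for p in[(52,95),(240,73),(270,315),(80,337)]],.012);print("plate",c,c.mean(0))
d=(c[0]+c[1]-c[2]-c[3]);print("yaw plate",np.degrees(np.arctan2(d[1],d[0])),[np.linalg.norm(c[i]-c[i-1]) for i in range(4)])
tip=tri(T,[t((149,250))],S,[s((220,91))]);print("tip",tip)
print("flap pin-ish",tri(T,[t((146,200))],S,[s((245,43))]))
print("posttop",onz(T,[t((107,88)),t((157,85)),t((110,125)),t((161,121))],.235), onz(T,[t((134,105))],.235))
r=onz(T,[t(p) for p in[(443,367),(706,404),(688,562),(425,527)]],.01);print("rack",r,r.mean(0))
print("camT",ray(T,[[0,0]])[0])
E
```

```text
board [[ 0.4447 -0.1058  0.12  ]
 [ 0.4169 -0.3121  0.12  ]] 0.20818366678005373 [ 0.4308 -0.209   0.12  ] 82.30628372345032
line x=f(y) [0.1401 0.4609] yaw -7.9754291101428185
plate [[0.7583 0.1855 0.012 ]
 [0.7761 0.0345 0.012 ]
 [0.5798 0.0115 0.012 ]
 [0.5627 0.1619 0.012 ]] [0.6692 0.0983 0.012 ]
yaw plate 6.787321393881737 [np.float64(0.19699417308708145), np.float64(0.1520619154390825), np.float64(0.1976716149544471), np.float64(0.1513666122132819)]
tip (array([0.6007, 0.0972, 0.2048]), np.float64(0.0019240228287438303))
flap pin-ish (array([0.6235, 0.0965, 0.2574]), np.float64(0.0004903058142086665))
posttop [[0.7027 0.1236 0.235 ]
 [0.7046 0.0907 0.235 ]
 [0.6778 0.1215 0.235 ]
 [0.6804 0.088  0.235 ]] [[0.6912 0.1058 0.235 ]]
rack [[ 0.5381 -0.1256  0.01  ]
 [ 0.5078 -0.335   0.01  ]
 [ 0.3831 -0.317   0.01  ]
 [ 0.4118 -0.1095  0.01  ]] [ 0.4602 -0.2218  0.01  ]
camT [0.424  0.0426 1.2496]
```

```bash
cat >> h.py <<'E'
from scipy.spatial.transform import Rotation as Ro
def go(target,yaw=None):
    "remaining shift in tool axes (mm) and turn about tool z (deg); yaw = world angle of tool y, deg"
    from plant import r
    s=r.get_state();M=Ro.from_quat(s["eef_rot"]).as_matrix()
    print("t",round(s["clock"],2),"pos",s["tool_pos"].round(4),"yaw_y",round(np.degrees(np.arctan2(M[1,1],M[0,1])),2),"zax",M[:,2].round(3),"F",s["contact_force"].round(2),"open",round(s["opening"],3))
    if target is not None: print("shift tool mm",(M.T@(np.array(target)-s["tool_pos"])*1000).round(1))
    if yaw is not None:
        R=np.c_[[np.sin(np.radians(yaw)),-np.cos(np.radians(yaw)),0],[np.cos(np.radians(yaw)),np.sin(np.radians(yaw)),0],[0,0,-1]]
        print("turn tool deg",np.degrees(Ro.from_matrix(M.T@R).as_rotvec()).round(2))
        if target is not None: print("shift after turn",(R.T@(np.array(target)-s["tool_pos"])*1000).round(1))
E
python3 - <<'E'
from h import *
np.set_printoptions(precision=4,suppress=True)
S,T=load("side0.npz"),load("top0.npz")
e=onz(T,[[404,229],[422,231.5],[413,229.5]],.154);print("tab",e)
print("big near-robot end",tri(T,[[315,307]],S,[[212,205]]),"far",tri(T,[[293,220]],S,[[300,191]]))
print("big tab top", tri(T,[[304,262]],S,[[256,183]]))
print("tab top tri",tri(T,[[413,229.5]],S,[[270+80/2.858,140+307/2.857]]))
u=np.array([.139,.990,0]);b=np.array([.4605+.14*0,0,0])
for yc in(-.209,-.215,-.22):
    m=np.array([.4609+.1401*yc,yc,.065]);print(yc,m,m+.075*u)
    print(proj(S,[m+[0,0,.089],m+.1*u+[0,0,.055],m-.1*u+[0,0,.055]]), proj(T,[m+[0,0,.089],m+.1*u+[0,0,.055],m-.1*u+[0,0,.055]]))
h=cv2.cvtColor(S["img"],cv2.COLOR_RGB2HSV);m=cv2.inRange(h,(45,110,40),(85,255,255));m[:,:283]=0;m[:,305:]=0;m[:240]=0
ys,xs=np.nonzero(m);print("side green rows",ys.min(),ys.max())
for y in range(ys.min(),ys.max(),4): print(y,xs[ys==y].min(),xs[ys==y].max(),end=" | ")
go([.442,-.135,.22],-8)
E
```

```text
tab [[ 0.4341 -0.1978  0.154 ]
 [ 0.4269 -0.2482  0.154 ]
 [ 0.4326 -0.223   0.154 ]]
big near-robot end (array([0.2197, 0.0511, 0.1445]), np.float64(0.0019977062206499013)) far (array([0.4638, 0.1125, 0.1391]), np.float64(0.005338816262683243))
big tab top (array([0.3449, 0.0797, 0.1917]), np.float64(0.005069484458976825))
tab top tri (array([ 0.4374, -0.2133,  0.1947]), np.float64(0.010135390059299827))
-0.209 [ 0.4316 -0.209   0.065 ] [ 0.442  -0.1347  0.065 ]
[[293.3956 260.7195]
 [297.4223 243.9919]
 [289.4235 306.3441]] [[408.0251 229.8837]
 [370.9458 225.3199]
 [439.5716 234.6124]]
-0.215 [ 0.4308 -0.215   0.065 ] [ 0.4412 -0.1407  0.065 ]
[[293.1469 262.5736]
 [297.2232 245.5486]
 [289.1269 308.6645]] [[410.1686 230.1733]
 [373.0326 225.6026]
 [441.6411 234.8913]]
-0.22 [ 0.4301 -0.22    0.065 ] [ 0.4405 -0.1457  0.065 ]
[[292.9372 264.1363]
 [297.0556 246.859 ]
 [288.8767 310.6219]] [[411.9543 230.4145]
 [374.7714 225.838 ]
 [443.3652 235.1235]]
side green rows 248 337
248 297 298 | 252 297 298 | 256 297 298 | 260 294 297 | 264 294 297 | 268 294 297 | 272 295 295 | 276 295 296 | 280 296 296 | 284 294 295 | 288 293 295 | 292 291 295 | 296 291 294 | 300 290 293 | 304 290 293 | 308 290 292 | 312 290 292 | 316 290 292 | 320 291 291 | 324 292 292 | 328 291 291 | 332 292 292 | Traceback (most recent call last):
  File "<stdin>", line 14, in <module>
    return umr_minimum(a, axis, None, out, keepdims, initial, where)
ValueError: zero-size array to reduction operation minimum which has no identity
```

```bash
python3 -m pendant '[[0.2,[-20,0,-15],[0,0,10]],[0.2,[-20,0,-15],[0,0,10]],[0.2,[-20,0,0],[0,0,10]],[0.2,[-20,0,0],[0,0,10]],[0.2,[0,0,0],[0,0,10]],[0.2,[0,0,0],[0,0,10]],[0.2,[0,0,0],[0,0,10]],[0.2,[0,0,0],[0,0,9.7]]]'
python3 -c "
from h import *
go([.4415,-.138,.22],-8)"
```

```text
clock: 1.1
tool_pos: [0.2618, 0.5499, 0.2683]
eef_rot: [0.757, 0.654, -0.0, 0.0]
contact_force: [0.0, -0.5, 0.1]
opening: 0.401
finger_force: 0.0
t 1.1 pos [0.2618 0.5499 0.2683] yaw_y -8.34 zax [-0.001 -0.001 -1.   ] F [ 0.02 -0.49  0.09] open 0.401
shift tool mm [-654.5  277.6   48.8]Traceback (most recent call last):
  File "<string>", line 3, in <module>
    go([.4415,-.138,.22],-8)
    ~~^^^^^^^^^^^^^^^^^^^^^^
  File "h.py", line 29, in go
    print("turn tool deg",np.degrees(Ro.from_matrix(M.T@R).as_rotvec()).round(2))
                                     ~~~~~~~~~~~~~~^^^^^^^
  File "scipy/spatial/transform/_rotation.pyx", line 1143, in scipy.spatial.transform._rotation.Rotation.from_matrix
ValueError: Non-positive determinant (left-handed or null coordinate frame) in rotation matrix 0: [[-9.99981907e-01  5.93591811e-03  9.75074770e-04]
 [ 5.93630096e-03  9.99982304e-01  3.90210647e-04]
 [ 9.72741256e-04 -3.95991924e-04  9.99999448e-01]].
```

```bash
sed -i 's/\[np.sin(np.radians(yaw)),-np.cos(np.radians(yaw)),0\]/[-np.sin(np.radians(yaw)),np.cos(np.radians(yaw)),0]/' h.py
python3 -m pendant '[[0.2,[-30,50,0],[0,0,0]],[0.2,[-35,50,0],[0,0,0]],[0.2,[-40,45,0],[0,0,0]],[0.2,[-45,40,0],[0,0,0]],[0.2,[-50,35,0],[0,0,0]],[0.2,[-55,25,0],[0,0,0]],[0.2,[-55,20,0],[0,0,0]],[0.2,[-55,13,0],[0,0,0]]]'
python3 -m pendant '[[0.2,[-55,0,0],[0,0,0]],[0.2,[-55,0,0],[0,0,0]],[0.2,[-55,0,0],[0,0,0]],[0.2,[-55,0,0],[0,0,0]],[0.2,[-40,0,0],[0,0,0]],[0.2,[-29,0,0],[0,0,0]],[0.2,[0,0,0],[0,0,0]]]'
python3 -c "
from h import *
go([.4415,-.138,.09],-8)"
```

```text
clock: 2.1
tool_pos: [0.4868, 0.1478, 0.2685]
eef_rot: [0.755, 0.656, -0.0, 0.0]
contact_force: [0.0, 0.4, -0.0]
opening: 0.403
finger_force: 0.0
clock: 2.98
tool_pos: [0.4453, -0.1384, 0.2686]
eef_rot: [0.756, 0.654, -0.0, 0.0]
contact_force: [0.6, 0.5, -0.1]
opening: 0.398
finger_force: 0.0
t 2.98 pos [ 0.4453 -0.1384  0.2686] yaw_y -8.31 zax [-0.001 -0.001 -1.   ] F [ 0.65  0.52 -0.13] open 0.398
shift tool mm [-1.000e-01 -3.700e+00  1.786e+02]
turn tool deg [-0.02  0.04 -0.31]
shift after turn [ -0.2  -3.8 178.6]
```

```bash
python3 -m pendant '[[0.2,[0,-3.8,40],[0,0,-0.3]],[0.2,[0,0,40],[0,0,0]],[0.2,[0,0,35],[0,0,0]],[0.2,[0,0,0],[0,0,0]]]'
python3 - <<'E'
from h import *
from plant import cams
go([.4415,-.138,.09],-8)
A=[]
for n,(a,b,c,d) in(("side",(200,350,240,400)),("top",(170,320,340,500))):
    s=cams.snapshot(n);np.savez(n+"1.npz",**s);A.append(cv2.resize(s["img"][a:b,c:d],(400,375),interpolation=cv2.INTER_CUBIC))
cv2.imwrite("pics/c2.png",np.hstack(A)[:,:,::-1])
E
```

```text
clock: 3.48
tool_pos: [0.441, -0.1336, 0.152]
eef_rot: [0.752, 0.659, -0.001, -0.003]
contact_force: [0.4, -0.6, 0.6]
opening: 0.399
finger_force: 0.0
t 3.48 pos [ 0.441  -0.1336  0.152 ] yaw_y -7.59 zax [-0.005  0.002 -1.   ] F [ 0.44 -0.59  0.57] open 0.399
shift tool mm [-4.4  1.4 62. ]
turn tool deg [-0.31 -0.09  0.41]
shift after turn [-4.3  1.1 62. ]
```

View pics/c2.png

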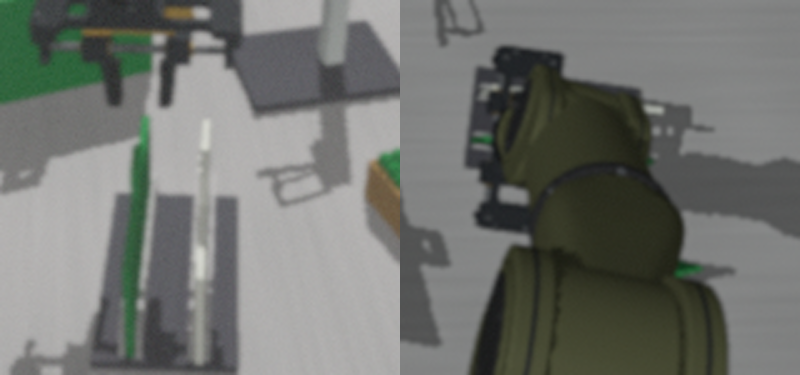

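The side crop shows the fingers at crop columns 113 and 166, either side of the green board's top edge at 147. So the gripper straddles the right board, and I'll descend and grip.

```bash
python3 -m pendant '[[0.2,[-4,1,25],[0,0,0]],[0.2,[0,0,25],[0,0,0]],[0.2,[0,0,11],[0,0,0]],[0.2,[0,0,0],[0,0,0]],[0.2,[0,0,0],[0,0,0]]]'
python3 -c "
from h import *
go([.4415,-.138,.09],-8)"
```

```text
clock: 4.2
tool_pos: [0.4434, -0.1398, 0.0937]
eef_rot: [0.753, 0.658, 0.001, 0.001]
contact_force: [-0.6, 0.2, -0.3]
opening: 0.398
finger_force: 0.0
t 4.2 pos [ 0.4434 -0.1398  0.0937] yaw_y -7.72 zax [ 0.002 -0.    -1.   ] F [-0.62  0.17 -0.31] open 0.398
shift tool mm [ 1.5 -2.2  3.7]
turn tool deg [0.1  0.01 0.28]
shift after turn [ 1.5 -2.2  3.7]
```

```bash
python3 -m pendant '[[0.2,[0,-2,4],[0,0,0]],[1,[0,0,0],[0,0,0]],[1,[0,0,0],[0,0,0]],[1,[0,0,0],[0,0,0]],[1,[0,0,0],[0,0,0]]]' 8
python3 -c "
from h import *
go([.4415,-.138,.09],-8)"
```

```text
clock: 4.82
tool_pos: [0.4413, -0.1395, 0.0887]
eef_rot: [0.753, 0.658, 0.0, 0.0]
contact_force: [0.1, -0.7, 0.3]
opening: 0.091
finger_force: 7.9
t 4.83 pos [ 0.4413 -0.1395  0.0887] yaw_y -7.72 zax [ 0.001 -0.    -1.   ] F [ 0.07 -0.68  0.33] open 0.091
shift tool mm [ 1.5  0.  -1.3]
turn tool deg [ 0.06 -0.    0.28]
shift after turn [ 1.5 -0.  -1.3]
```

```bash
python3 -m pendant '[[1,[0,0,0],[0,0,0]],[1,[0,0,0],[0,0,0]],[1,[0,0,-5],[0,0,0]],[1,[0,0,-10],[0,0,0]],[1,[0,0,-20],[0,0,0]],[1,[0,0,-30],[0,0,0]],[1,[0,0,-30],[0,0,0]],[1,[0,0,-30],[0,0,0]]]' 50
python3 -m pendant '[[1,[0,0,-25],[0,0,0]],[1,[0,0,-15],[0,0,0]],[1,[0,0,0],[0,0,0]],[1,[0,0,0],[0,0,0]]]'
python3 - <<'E'
from h import *
from plant import cams
go([.53,.16,.24],6.8)
A=[]
for n,(a,b,c,d) in(("side",(170,320,220,380)),("top",(150,300,340,500))):
    s=cams.snapshot(n);np.savez(n+"2.npz",**s);A.append(cv2.resize(s["img"][a:b,c:d],(400,375),interpolation=cv2.INTER_CUBIC))
cv2.imwrite("pics/c3.png",np.hstack(A)[:,:,::-1])
E
```

```text
clock: 5.82
tool_pos: [0.4389, -0.1391, 0.215]
eef_rot: [0.753, 0.658, -0.001, -0.001]
contact_force: [0.9, -1.3, -2.3]
opening: 0.088
finger_force: 49.9
clock: 6.32
tool_pos: [0.4396, -0.1392, 0.2532]
eef_rot: [0.753, 0.658, -0.001, -0.001]
contact_force: [0.1, -1.2, -1.5]
opening: 0.089
finger_force: 49.9
t 6.33 pos [ 0.4396 -0.1392  0.2532] yaw_y -7.73 zax [-0.002  0.001 -1.   ] F [ 0.1  -1.21 -1.5 ] open 0.089
shift tool mm [308.6  49.4  13.2]
turn tool deg [ -0.12  -0.04 -14.53]
shift after turn [286.4 125.2  13.2]
```

View pics/c3.png

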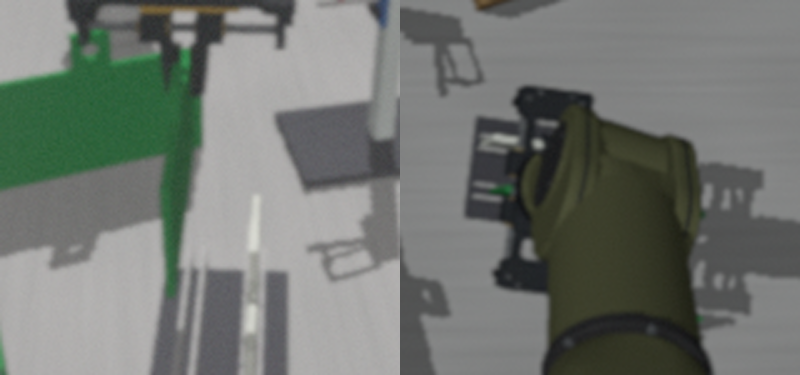

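The board is in the grip at side crop (180,180). The white board is still in its slot, and the small and large look-alikes haven't moved. Now I'll carry it to a point in front of the stand.

```bash
python3 -m pendant '[[1,[20,10,0],[0,0,0]],[1,[40,10,0],[0,0,-2]],[1,[45,12,0],[0,0,-2]],[1,[50,12,0],[0,0,-2]],[1,[50,12,0],[0,0,-2]],[1,[50,12,0],[0,0,-2]],[1,[35,0,0],[0,0,-2]],[1,[20,0,0],[0,0,-2.5]]]'
python3 -m pendant '[[1,[0,0,0],[0,0,0]],[1,[0,0,0],[0,0,0]]]'
python3 -c "
from h import *
go([.541,.163,.253],6.8)"
```

```text
clock: 7.42
tool_pos: [0.5218, 0.1667, 0.2527]
eef_rot: [0.662, 0.749, -0.001, -0.001]
contact_force: [0.4, -0.5, -1.8]
opening: 0.086
finger_force: 49.9
clock: 7.68
tool_pos: [0.5227, 0.1622, 0.2535]
eef_rot: [0.665, 0.747, -0.001, 0.0]
contact_force: [0.5, -0.1, -2.0]
opening: 0.088
finger_force: 49.9
t 7.67 pos [0.5227 0.1622 0.2535] yaw_y 6.6 zax [-0.001 -0.002 -1.   ] F [ 0.54 -0.09 -2.03] open 0.088
shift tool mm [-1.3 18.3  0.5]
turn tool deg [-0.04  0.1  -0.2 ]
shift after turn [-1.3 18.3  0.5]
```

```bash
python3 -m pendant '[[1,[0,3,30],[0,0,0]],[1,[0,5,40],[0,0,0]],[1,[0,5,30],[0,0,0]],[1,[0,5,3],[0,0,-0.2]],[1,[0,0,0],[0,0,0]],[1,[0,0,0],[0,0,0]]]'
python3 - <<'E'
from h import *
from plant import cams
go(None)
A=[]
for n,(a,b,c,d) in(("side",(130,250,290,450)),("top",(105,225,240,400))):
    s=cams.snapshot(n);np.savez(n+"3.npz",**s);A.append(cv2.resize(s["img"][a:b,c:d],(640,480),interpolation=cv2.INTER_CUBIC)[:,:400] if n=="top" else cv2.resize(s["img"][a:b,c:d],(640,480),interpolation=cv2.INTER_CUBIC)[:,:400])
cv2.imwrite("pics/c4.png",np.hstack(A)[:,:,::-1])
E
```

```text
clock: 8.43
tool_pos: [0.5414, 0.1665, 0.1521]
eef_rot: [0.663, 0.749, 0.001, 0.001]
contact_force: [-0.2, 0.2, -1.0]
opening: 0.088
finger_force: 49.9
t 8.43 pos [0.5414 0.1665 0.1521] yaw_y 6.93 zax [ 0.002  0.001 -1.   ] F [-0.18  0.24 -0.97] open 0.088
```

View pics/c4.png

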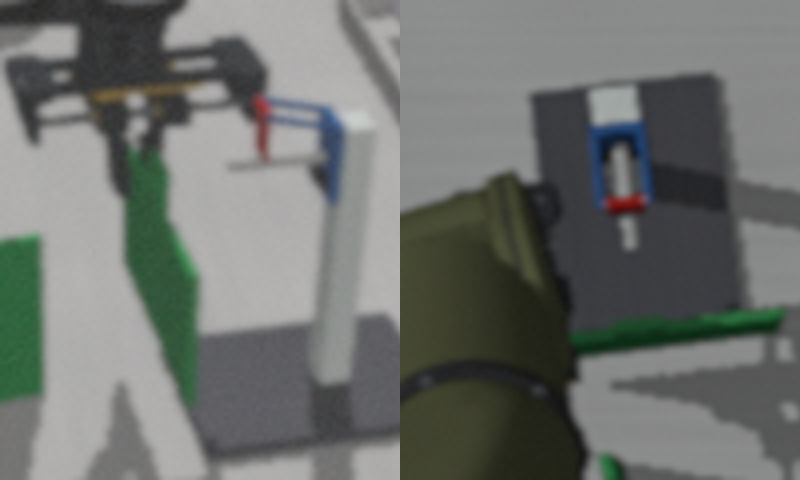

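The side crop shows the board upright in the grip in front of the peg, with the tab top at crop (148,150) and the peg tip at (230,165). In the top crop the peg tip is at (629,248) and the free end of the board at (783,318). I'll measure the sideways offset between board and peg within the same top image.

```bash
python3 - <<'E'
from h import *
from plant import r
np.set_printoptions(precision=4,suppress=True)
S,T=load("side3.npz"),load("top3.npz")
st=r.get_state();p=st["tool_pos"];M=Ro.from_quat(st["eef_rot"]).as_matrix()
h=cv2.cvtColor(T["img"],cv2.COLOR_RGB2HSV);m=cv2.inRange(h,(45,100,40),(85,255,255));m[:175]=0;m[200:]=0;m[:,:280]=0;m[:,345:]=0
for c in range(282,338,2):
    y=np.nonzero(m[:,c])[0]
    if len(y):print(c,y.min(),y.max(),end=" | ")
print()
g=T["img"].astype(int)
print("row 185 G-R", (g[183:187,328:342,1]-g[183:187,328:342,0]).mean(0))
B=lambda x,y,z:p+M@np.array([x,y,z])   # tool coords
for off in(.071,.075,.079):
    pts=[B(-off,0,-.0653),B(-off+.017,0,-.0653),B(-off-.017,0,-.0653),B(-off-.1,0,-.0313)]
    print(off,"eye",B(-off,0,-.0483),"top px tabtop c/l/r, end",proj(T,pts).round(1).tolist(),"side",proj(S,pts).round(1).tolist())
# peg: centreline in top picture, gray bright columns
for row in(160,162,164,166): print(row,T["img"][row,288:306].mean(1).round())
for z in(.19,.2,.21):
    print("tip on z",z,onz(T,[[297.2,167.5],[296.9,160]],z))
hs=cv2.cvtColor(S["img"],cv2.COLOR_RGB2HSV);ms=cv2.inRange(hs,(45,100,40),(85,255,255))[:,315:345]
ys,xs=np.nonzero(ms[:240]);print("side green top row",[(y,xs[ys==y].min()+315,xs[ys==y].max()+315) for y in range(165,204,3) if (ys==y).any()])
E
```

```text
282 189 190 | 284 188 191 | 286 188 192 | 288 188 192 | 290 188 192 | 292 187 191 | 294 186 191 | 296 185 191 | 298 185 191 | 300 185 190 | 302 184 190 | 304 184 190 | 306 185 190 | 308 185 189 | 310 185 189 | 312 185 189 | 314 184 189 | 316 184 188 | 318 184 188 | 320 183 188 | 322 183 188 | 324 182 187 | 326 183 187 | 328 183 187 | 330 183 187 | 332 183 187 | 334 182 185 | 
row 185 G-R [50.5  49.   49.5  49.75 50.25 48.   39.   24.25 10.75  1.75  1.    1.
  1.25  1.  ]
0.071 eye [0.5495 0.0963 0.2002] top px tabtop c/l/r, end [[297.4, 185.5], [291.0, 186.3], [303.8, 184.7], [334.3, 182.5]] side [[329.1, 169.0], [327.6, 166.3], [330.6, 171.8], [338.1, 197.5]]
0.075 eye [0.55   0.0923 0.2002] top px tabtop c/l/r, end [[298.9, 185.3], [292.5, 186.1], [305.3, 184.5], [335.8, 182.3]] side [[329.4, 169.6], [328.0, 166.9], [331.0, 172.4], [338.5, 198.2]]
0.079 eye [0.5505 0.0883 0.2002] top px tabtop c/l/r, end [[300.4, 185.1], [294.0, 185.9], [306.8, 184.3], [337.2, 182.1]] side [[329.8, 170.3], [328.3, 167.6], [331.3, 173.1], [338.9, 199.0]]
160 [ 62.  61.  61.  60.  61.  61.  80. 115. 
[... 257 characters left out ...]
62.  60.  61.  61.  61.  63.  81. 112. 125. 111.  84.  65.  63.
  62.  62.  62.  61.]
tip on z 0.19 [[0.6022 0.0982 0.19  ]
 [0.6229 0.0991 0.19  ]]
tip on z 0.2 [[0.6005 0.0977 0.2   ]
 [0.621  0.0985 0.2   ]]
tip on z 0.21 [[0.5988 0.0972 0.21  ]
 [0.6192 0.098  0.21  ]]
side green top row [(171, np.int64(324), np.int64(329)), (174, np.int64(324), np.int64(330)), (177, np.int64(324), np.int64(330)), (180, np.int64(323), np.int64(330)), (183, np.int64(323), np.int64(329)), (186, np.int64(323), np.int64(330)), (189, np.int64(323), np.int64(333)), (192, np.int64(323), np.int64(334)), (195, np.int64(323), np.int64(336)), (198, np.int64(324), np.int64(337)), (201, np.int64(327), np.int64(336))]
```

```bash
python3 - <<'E'
from h import *
from plant import r
np.set_printoptions(precision=4,suppress=True)
T=load("top3.npz");S=load("side3.npz")
I=T["img"].astype(float).mean(2)
rows=np.arange(158,168);c=[]
for q in rows:
    if 0: pass
    w=np.clip(I[q,291:303]-63,0,None);c.append((w*np.arange(291,303)).sum()/w.sum())
print(np.round(c,2))
G=onz(T,np.c_[c,rows],.203);sel=rows>=160;f=np.polyfit(G[sel,0],G[sel,1],1);print("peg yaw",np.degrees(np.arctan(f[0])),f)
# post top centre & flap for peg line
n=np.array([np.cos(np.radians(6.8)),np.sin(np.radians(6.8))])
t=G[(rows>=163)].mean(0)
for off in(.0725,.0745):
    st=r.get_state();M=Ro.from_quat(st["eef_rot"]).as_matrix();E=st["tool_pos"]+M@[-off,0,-.0483]
    # camera measured eye
    v=(t-E)[:2];print(off,"eye",E,"lateral (peg left of eye +) mm",1000*(n[0]*v[1]-n[1]*v[0]),"ahead",1000*v@n)
# peg height from the side: tip bright/dark pixels
for col in range(344,372,3):
    print(col,S["img"][164:180,col].mean(1).round().astype(int))
E
```

```text
[297.   296.37 296.33 296.45 296.72 296.96 297.02 297.05 297.05 297.01]
peg yaw 6.015873738775911 [0.1054 0.0342]
0.0725 eye [0.5497 0.0948 0.2002] lateral (peg left of eye +) mm -3.5117848778547445 ahead 57.09739993777855
0.0745 eye [0.55   0.0928 0.2002] lateral (peg left of eye +) mm -1.511793792110091 ahead 57.09150549060821
344 [176 175 175 176 176 173 176 177 174 176 175 175 175 175 175 174]
347 [177 177 176 178 177 171 159 147 150 167 175 173 177 175 175 174]
350 [178 176 176 176 176 169 151 136 143 165 173 174 174 175 173 172]
353 [148 148 147 156 161 151 141 137 149 166 171 174 173 175 173 172]
356 [104 106 111 113 114 111 119 135 159 169 173 172 171 171 170 171]
359 [175 177 175 174 168 152 137 146 164 173 175 174 173 171 171 171]
362 [178 176 176 173 166 150 138 152 168 175 174 174 174 174 172 174]
365 [178 177 177 174 161 145 138 149 163 167 173 173 173 173 171 173]
368 [162 160 160 155 144 130 115  94  77  82  98 120 144 162 167 168]
371 [ 77  78  76  91 100 101  90  79  67  61  59  61  68  79  98 114]
```

```bash
python3 -m pendant '[[1,[-1,0,15],[0,0,0]],[1,[-1.5,0,15],[0,0,0]],[1,[0,10,2],[0,0,0]],[1,[0,20,0],[0,0,0]],[1,[0,20,0],[0,0,0]],[1,[0,10,0],[0,0,0]],[1,[0,0,0],[0,0,0]],[1,[0,0,0],[0,0,0]]]'
python3 -c "
from h import *
go([.6008,.171,.122],6.8)"
```

```text
clock: 9.52
tool_pos: [0.5995, 0.1714, 0.1185]
eef_rot: [0.663, 0.749, -0.001, -0.0]
contact_force: [-0.7, 0.6, -2.7]
opening: 0.087
finger_force: 49.9
t 9.53 pos [0.5995 0.1714 0.1185] yaw_y 6.98 zax [-0.001 -0.    -1.   ] F [-0.74  0.55 -2.7 ] open 0.087
shift tool mm [-0.6  1.2 -3.5]
turn tool deg [-0.08  0.    0.18]
shift after turn [-0.6  1.3 -3.5]
```

```bash
f(){ grep -E 'pos|contact'; }
python3 -m pendant '[[1,[0,0,-4],[0,0,0]],[1,[0,0,-4],[0,0,0]],[1,[0,0,0],[0,0,0]],[1,[0,0,0],[0,0,0]]]'|f
python3 -m pendant '[[1,[0,0,-1],[0,0,0]],[1,[0,0,-1],[0,0,0]]]'|f
python3 -m pendant '[[1,[0,0,-1],[0,0,0]],[1,[0,0,0],[0,0,0]]]'|f
python3 -m pendant '[[1,[0,0,-1],[0,0,0]],[1,[0,0,0],[0,0,0]]]'|f
```

```text
tool_pos: [0.6003, 0.1715, 0.1268]
contact_force: [-0.0, -1.1, -2.1]
tool_pos: [0.6004, 0.1715, 0.1287]
contact_force: [-0.2, 0.3, -1.5]
tool_pos: [0.6005, 0.1715, 0.1298]
contact_force: [0.4, 0.6, -1.7]
tool_pos: [0.6005, 0.1715, 0.1308]
contact_force: [-0.1, -0.6, -1.5]
```

```bash
f(){ grep -E 'pos|contact'; }
python3 -m pendant '[[1,[0,0,-1],[0,0,0]],[1,[0,0,0],[0,0,0]]]'|f
python3 -m pendant '[[1,[0,0,-1],[0,0,0]],[1,[0,0,0],[0,0,0]]]'|f
python3 -m pendant '[[1,[0,0,-1],[0,0,0]],[1,[0,0,0],[0,0,0]]]'|f
```

```text
tool_pos: [0.6005, 0.1715, 0.1318]
contact_force: [0.4, 0.1, -1.7]
tool_pos: [0.6004, 0.1715, 0.1328]
contact_force: [0.3, -0.1, -1.2]
tool_pos: [0.6005, 0.1715, 0.1338]
contact_force: [-0.8, 0.1, -1.4]
```

```bash
f(){ grep -E 'pos|contact'; }
python3 -m pendant '[[1,[0,0,-1],[0,0,0]],[1,[0,0,0],[0,0,0]]]'|f
python3 -m pendant '[[1,[0,0,-1],[0,0,0]],[1,[0,0,0],[0,0,0]]]'|f
python3 -m pendant '[[1,[0,0,-1],[0,0,0]],[1,[0,0,0],[0,0,0]]]'|f
```

```text
tool_pos: [0.6005, 0.1715, 0.1348]
contact_force: [0.3, 0.0, -1.5]
tool_pos: [0.6005, 0.1715, 0.1358]
contact_force: [0.9, 0.5, -1.1]
tool_pos: [0.6005, 0.1715, 0.1368]
contact_force: [1.0, 0.2, -3.7]
```

```bash
f(){ grep -E 'pos|contact'; }
python3 -m pendant '[[1,[0,0,-0.6],[0,0,0]],[1,[0,0,0],[0,0,0]]]'|f
python3 -m pendant '[[1,[0,0,-0.6],[0,0,0]],[1,[0,0,0],[0,0,0]]]'|f
python3 -c "
from plant import r
print(r.get_state()['moment'])"
```

```text
tool_pos: [0.6004, 0.1715, 0.1373]
contact_force: [-0.3, 0.0, -1.6]
tool_pos: [0.6004, 0.1715, 0.138]
contact_force: [0.3, -0.2, -1.5]
[0.11700411 0.06472225 0.04366568]
```

```bash
f(){ grep -E 'pos|contact'; python3 -c "
from plant import r
print(r.get_state()['moment'].round(2))"; }
for i in 1; do python3 -m pendant '[[1,[0,0,-1],[0,0,0]],[1,[0,0,0],[0,0,0]]]'|f; done
python3 -m pendant '[[1,[0,0,-1],[0,0,0]],[1,[0,0,0],[0,0,0]]]'|f
python3 -m pendant '[[1,[0,0,-1],[0,0,0]],[1,[0,0,0],[0,0,0]]]'|f
```

```text
tool_pos: [0.6003, 0.1716, 0.1389]
contact_force: [0.3, 0.2, -3.1]
[ 0.12  0.04 -0.02]
tool_pos: [0.6, 0.1719, 0.1395]
contact_force: [0.3, 1.0, -5.5]
[0.5  0.1  0.04]
tool_pos: [0.5998, 0.1723, 0.1403]
contact_force: [-0.3, 1.9, -10.3]
[1.04 0.11 0.02]
```

Contact starts at TCP z ≈ 0.1388, which puts the peg axis at about 0.209, so the eye is on the axis at TCP z ≈ 0.161. Next I'll feel the peg sideways with the tab's free (-y) edge.

```bash
python3 -m pendant '[[1,[0,0,3],[0,0,0]],[1,[0,0,3],[0,0,0]],[1,[10,0,0],[0,0,0]],[1,[10,0,0],[0,0,0]],[1,[8,0,0],[0,0,0]],[1,[0,0,-10],[0,0,0]],[1,[0,0,-12],[0,0,0]],[1,[0,0,0],[0,0,0]]]'
python3 -m pendant '[[1,[0,0,0],[0,0,0]],[1,[-2,0,0],[0,0,0]],[1,[0,0,0],[0,0,0]]]'
python3 -c "
from h import *
from plant import r
print(r.get_state()['moment'].round(2))
go([.5995,.1715,.157],6.8)"
```

```text
clock: 14.52
tool_pos: [0.5982, 0.1989, 0.1586]
eef_rot: [0.663, 0.749, 0.001, 0.001]
contact_force: [0.1, 0.2, -2.0]
opening: 0.086
finger_force: 50.0
clock: 14.9
tool_pos: [0.5971, 0.1968, 0.1566]
eef_rot: [0.663, 0.749, -0.0, -0.0]
contact_force: [0.3, -0.2, -1.2]
opening: 0.086
finger_force: 50.0
[0.1  0.03 0.01]
t 14.9 pos [0.5971 0.1968 0.1566] yaw_y 6.95 zax [-0.001 -0.    -1.   ] F [ 0.26 -0.19 -1.16] open 0.086
shift tool mm [-25.4  -0.7  -0.4]
turn tool deg [-0.04  0.02  0.15]
shift after turn [-25.4  -0.6  -0.4]
```

```bash
f(){ grep -E 'pos|contact'; python3 -c "
from plant import r
print(r.get_state()['moment'].round(2))"; }
python3 -m pendant '[[1,[-1,0,0],[0,0,0]],[1,[0,0,0],[0,0,0]]]'|f
python3 -m pendant '[[1,[-1,0,0],[0,0,0]],[1,[0,0,0],[0,0,0]]]'|f
python3 -m pendant '[[1,[-1,0,0],[0,0,0]],[1,[0,0,0],[0,0,0]]]'|f
```

```text
tool_pos: [0.5974, 0.1962, 0.1568]
contact_force: [0.1, 0.5, -1.0]
[ 0.04  0.07 -0.01]
tool_pos: [0.5975, 0.1952, 0.1569]
contact_force: [0.3, 0.0, -1.2]
[0.11 0.07 0.03]
tool_pos: [0.5977, 0.1942, 0.1569]
contact_force: [0.3, -0.2, -1.1]
[ 0.03  0.11 -0.04]
```

```bash
f(){ grep -E 'pos|contact'; python3 -c "
from plant import r
print(r.get_state()['moment'].round(2))"; }
python3 -m pendant '[[1,[-1,0,0],[0,0,0]],[1,[0,0,0],[0,0,0]]]'|f
python3 -m pendant '[[1,[-1,0,0],[0,0,0]],[1,[0,0,0],[0,0,0]]]'|f
```

```text
tool_pos: [0.5977, 0.1938, 0.1569]
contact_force: [0.7, 0.1, -2.3]
[0.22 0.07 0.02]
tool_pos: [0.5976, 0.1936, 0.1569]
contact_force: [0.5, 4.2, -2.6]
[ 0.82  0.13 -0.06]
```

Lateral contact is at TCP (0.5977, 0.1939), so the aligned line passes through (0.6003, 0.1721). Now back out and line up in front of the tip.

```bash
python3 -m pendant '[[1,[3,0,0],[0,0,0]],[1,[0,-10,0],[0,0,0]],[1,[0,-20,0],[0,0,0]],[1,[0,-5,0],[0,0,0]],[1,[-10,0,0],[0,0,0]],[1,[-14,0,-4],[0,0,0]],[1,[0,0,0],[0,0,0]],[1,[0,0,0],[0,0,0]]]'
python3 -c "
from h import *
from plant import r
print(r.get_state()['moment'].round(2))
n=np.array([.993,.1184,0])
go(np.array([.6003,.1721,.1608])-.035*n,6.8)"
```

```text
clock: 17.15
tool_pos: [0.566, 0.1672, 0.161]
eef_rot: [0.663, 0.749, 0.0, -0.0]
contact_force: [1.0, 0.5, -1.5]
opening: 0.089
finger_force: 50.0
[0.1  0.08 0.02]
t 17.15 pos [0.566  0.1672 0.161 ] yaw_y 6.94 zax [ 0.     0.001 -1.   ] F [ 0.95  0.48 -1.51] open 0.089
shift tool mm [ 0.8 -0.4  0.2]
turn tool deg [ 0.03 -0.03  0.14]
shift after turn [ 0.8 -0.4  0.2]
```

```bash
f(){ grep -E 'pos|contact'; python3 -c "
from plant import r
print(r.get_state()['moment'].round(2))"; }
python3 -m pendant '[[1,[0.8,6,0],[0,0,0]],[1,[0,6,0],[0,0,0]],[1,[0,4,0],[0,0,0]],[1,[0,0,0],[0,0,0]]]'|f
python3 -m pendant '[[1,[0,4,0],[0,0,0]],[1,[0,4,0],[0,0,0]],[1,[0,0,0],[0,0,0]]]'|f
python3 -m pendant '[[1,[0,4,0],[0,0,0]],[1,[0,4,0],[0,0,0]],[1,[0,0,0],[0,0,0]]]'|f
```

```text
tool_pos: [0.5818, 0.1701, 0.1608]
contact_force: [-0.4, -0.2, -2.4]
[ 0.13  0.06 -0.01]
tool_pos: [0.5898, 0.171, 0.1609]
contact_force: [-0.2, -0.1, -0.9]
[0.1  0.02 0.07]
tool_pos: [0.5978, 0.172, 0.1609]
contact_force: [-0.4, 0.9, -1.9]
[0.04 0.06 0.05]
```

```bash
f(){ grep -E 'pos|contact'; python3 -c "
from plant import r
print(r.get_state()['moment'].round(2))"; }
python3 -m pendant '[[1,[0,4,0],[0,0,0]],[1,[0,4,0],[0,0,0]],[1,[0,0,0],[0,0,0]]]'|f
python3 -m pendant '[[1,[0,4,0],[0,0,0]],[1,[0,4,0],[0,0,0]],[1,[0,0,0],[0,0,0]]]'|f
python3 - <<'E'
from h import *
from plant import cams
n=np.array([.993,.1184,0])
go(np.array([.6003,.1721,.1608])+.016*n,6.8)
A=[]
for k,(a,b,c,d) in(("side",(130,250,310,410)),("top",(105,225,250,350))):
    s=cams.snapshot(k);np.savez(k+"4.npz",**s);A.append(cv2.resize(s["img"][a:b,c:d],(400,480),interpolation=cv2.INTER_CUBIC))
cv2.imwrite("pics/c5.png",np.hstack(A)[:,:,::-1])
E
```

```text
tool_pos: [0.6057, 0.173, 0.1609]
contact_force: [-0.0, -0.8, -1.3]
[ 0.01  0.06 -0.04]
tool_pos: [0.6136, 0.174, 0.1609]
contact_force: [-0.0, -0.3, -2.4]
[ 0.06  0.07 -0.04]
t 19.15 pos [0.6136 0.174  0.1609] yaw_y 6.98 zax [ 0.  0. -1.] F [-0.01 -0.31 -2.39] open 0.088
shift tool mm [-0.3  2.6  0.1]
turn tool deg [ 0.03 -0.01  0.18]
shift after turn [-0.3  2.6  0.1]
```

View pics/c5.png

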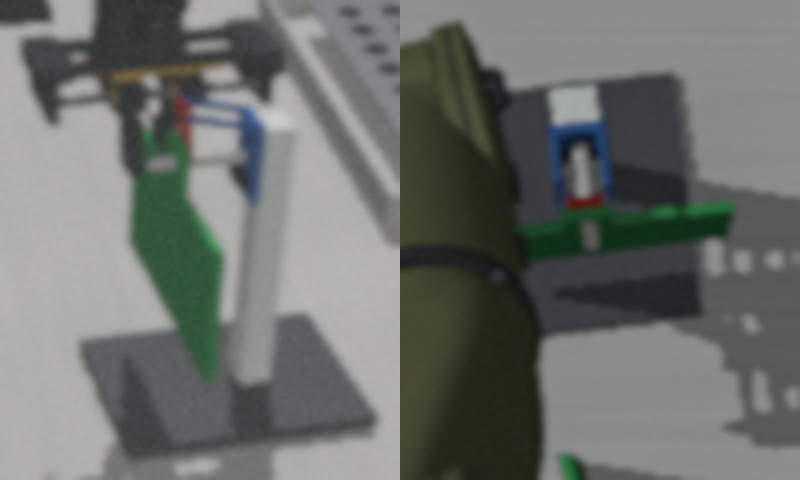

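The peg tip shows through the eye in both views (side crop (155,160), top crop (588,235)), and the flap is just ahead of the tab. Pushing on gently.

```bash
f(){ grep -E 'pos|contact'; python3 -c "
from plant import r
print(r.get_state()['moment'].round(2))"; }
python3 -m pendant '[[1,[0,3,0],[0,0,-0.1]],[1,[0,3,0],[0,0,0]],[1,[0,0,0],[0,0,0]]]'|f
python3 -m pendant '[[1,[0,3,0],[0,0,0]],[1,[0,3,0],[0,0,0]],[1,[0,0,0],[0,0,0]]]'|f
python3 -m pendant '[[1,[0,3,0],[0,0,0]],[1,[0,3,0],[0,0,0]],[1,[0,0,0],[0,0,0]]]'|f
```

```text
tool_pos: [0.6195, 0.1747, 0.1609]
contact_force: [-0.2, 0.1, -1.6]
[ 0.13  0.1  -0.01]
tool_pos: [0.6254, 0.1754, 0.1609]
contact_force: [-0.2, -0.1, -2.0]
[ 0.05  0.04 -0.02]
tool_pos: [0.6314, 0.1762, 0.1609]
contact_force: [-0.3, 0.2, -2.5]
[0.08 0.11 0.01]
```

```bash
f(){ grep -E 'pos|contact'; python3 -c "
from plant import r
print(r.get_state()['moment'].round(2))"; }
python3 -m pendant '[[1,[0,3,0],[0,0,0]],[1,[0,3,0],[0,0,0]],[1,[0,0,0],[0,0,0]]]'|f
python3 -m pendant '[[1,[0,3,0],[0,0,0]],[1,[0,3,0],[0,0,0]],[1,[0,0,0],[0,0,0]]]'|f
python3 - <<'E'
from h import *
from plant import cams
n=np.array([.993,.1184,0])
go(np.array([.6003,.1721,.1608])+.047*n,6.8)
s=cams.snapshot("side");np.savez("side5.npz",**s);A=[cv2.resize(s["img"][130:230,320:400],(480,600),interpolation=cv2.INTER_CUBIC)]
cv2.imwrite("pics/c6.png",np.hstack(A)[:,:,::-1])
E
```

```text
tool_pos: [0.6374, 0.1769, 0.1609]
contact_force: [0.3, 0.0, -1.9]
[ 0.1   0.05 -0.06]
tool_pos: [0.6433, 0.1776, 0.1609]
contact_force: [0.6, 0.2, -2.1]
[0.09 0.07 0.05]
t 21.12 pos [0.6433 0.1776 0.1609] yaw_y 7.07 zax [ 0.  0. -1.] F [ 0.61  0.18 -2.12] open 0.087
shift tool mm [-0.4  3.6  0.1]
turn tool deg [ 0.03 -0.01  0.27]
shift after turn [-0.4  3.6  0.1]
```

View pics/c6.png

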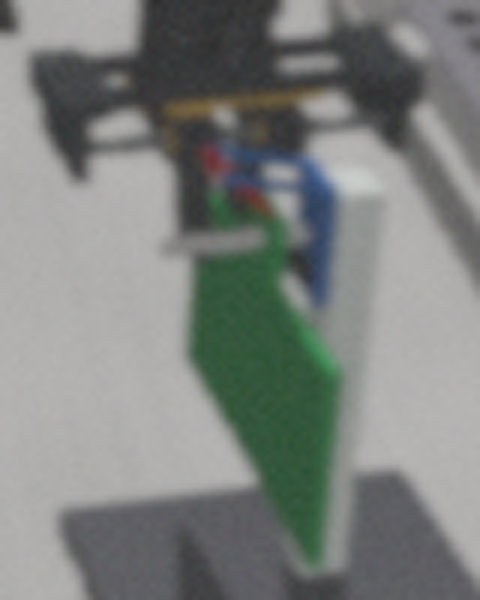

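The flap is lifted by the tab (red at crop (255,195)) and the peg sticks well out through the eye. I'll go on in small steps until the tab meets the stop pad.

```bash
f(){ grep -E 'pos|contact'; python3 -c "
from plant import r
print(r.get_state()['moment'].round(2))"; }
python3 -m pendant '[[1,[0,2,0],[0,0,0]],[1,[0,2,0],[0,0,0]],[1,[0,0,0],[0,0,0]]]'|f
python3 -m pendant '[[1,[0,2,0],[0,0,0]],[1,[0,0,0],[0,0,0]],[1,[0,0,0],[0,0,0]]]'|f
python3 -m pendant '[[1,[0,1,0],[0,0,0]],[1,[0,0,0],[0,0,0]]]'|f
```

```text
tool_pos: [0.6472, 0.1781, 0.161]
contact_force: [0.0, -0.1, -0.8]
[ 0.06  0.08 -0.04]
tool_pos: [0.6489, 0.1783, 0.1609]
contact_force: [-0.9, 0.5, -0.5]
[0.01 0.15 0.02]
tool_pos: [0.65, 0.1785, 0.161]
contact_force: [-0.0, -0.3, -1.7]
[-0.03  0.11 -0.01]
```

```bash
python3 - <<'E'
from h import *
from plant import cams
go(None)
h=lambda I:cv2.inRange(cv2.cvtColor(I,cv2.COLOR_RGB2HSV),(0,110,60),(8,255,255))
for k in("side","top"):
    s=cams.snapshot(k);np.savez(k+"6.npz",**s)
    for name in("0","5" if k=="side" else "4","6"):
        I=np.load(k+name+".npz")["img"];m=h(I);R=(slice(145,190),slice(345,380)) if k=="side" else (slice(130,175),slice(285,310))
        y,x=np.nonzero(m[R]);y+=R[0].start;x+=R[1].start
        print(k,name,len(x),(x.min(),x.max(),y.min(),y.max(),x.mean().round(1),y.mean().round(1)) if len(x) else "")
E
```

```text
t 22.18 pos [0.65   0.1785 0.161 ] yaw_y 7.08 zax [ 0.  0. -1.] F [-0.01 -0.33 -1.66] open 0.087
side 0 3 (np.int64(355), np.int64(356), np.int64(156), np.int64(157), np.float64(355.3), np.float64(156.7))
side 5 1 (np.int64(362), np.int64(362), np.int64(163), np.int64(163), np.float64(362.0), np.float64(163.0))
side 6 21 (np.int64(354), np.int64(356), np.int64(156), np.int64(167), np.float64(355.0), np.float64(162.5))
top 0 24 (np.int64(293), np.int64(299), np.int64(154), np.int64(157), np.float64(296.0), np.float64(155.6))
top 4 14 (np.int64(292), np.int64(300), np.int64(154), np.int64(156), np.float64(296.1), np.float64(155.2))
top 6 26 (np.int64(293), np.int64(299), np.int64(154), np.int64(157), np.float64(296.0), np.float64(155.4))
```

The flap's red pixels are back in the shut position: vertical at cols 354–356, rows 156–167 in the side view, and the same as at the start in the top view. Now I'll lower the board onto the peg and release it.

```bash
f(){ grep -E 'pos|contact'; python3 -c "
from plant import r
print(r.get_state()['moment'].round(2))"; }
python3 -m pendant '[[1,[0,0,1],[0,0,0]],[1,[0,0,1],[0,0,0]],[1,[0,0,0],[0,0,0]]]'|f
python3 -m pendant '[[1,[0,0,0.5],[0,0,0]],[1,[0,0,0],[0,0,0]],[1,[0,0,0],[0,0,0]]]'|f
python3 -m pendant '[[1,[0,0,0.5],[0,0,0]],[1,[0,0,0],[0,0,0]],[1,[0,0,0],[0,0,0]]]'|f
```

```text
tool_pos: [0.6498, 0.1784, 0.1587]
contact_force: [-0.4, 0.8, -1.8]
[ 0.07  0.03 -0.03]
tool_pos: [0.65, 0.1785, 0.1584]
contact_force: [-0.2, 0.1, -0.7]
[ 0.09  0.11 -0.01]
tool_pos: [0.6499, 0.1784, 0.1579]
contact_force: [0.7, 0.3, -1.8]
[ 0.04  0.05 -0.03]
```

```bash
f(){ grep -E 'pos|contact'; python3 -c "
from plant import r
print(r.get_state()['moment'].round(2))"; }
python3 -m pendant '[[1,[0,0,0.5],[0,0,0]],[1,[0,0,0],[0,0,0]],[1,[0,0,0],[0,0,0]]]'|f
python3 -m pendant '[[1,[0,0,0.4],[0,0,0]],[1,[0,0,0],[0,0,0]],[1,[0,0,0],[0,0,0]]]'|f
```

```text
tool_pos: [0.6501, 0.1783, 0.1576]
contact_force: [-0.1, -0.2, 0.5]
[-0.11  0.08  0.01]
tool_pos: [0.6501, 0.1782, 0.1572]
contact_force: [0.2, -0.4, 1.1]
[-0.33  0.08 -0.01]
```

```bash
python3 -m pendant '[[1,[0,0,0],[0,0,0]],[1,[0,0,0],[0,0,0]],[1,[0,0,0],[0,0,0]]]' 3
python3 -m pendant '[[0.75,[0,0,0],[0,0,0]],[0.7,[0,0,0],[0,0,0]],[0.65,[0,0,0],[0,0,0]],[0.6,[0,0,0],[0,0,0]],[0.55,[0,0,0],[0,0,0]],[0.5,[0,0,0],[0,0,0]],[0.5,[0,0,0],[0,0,0]],[0.5,[0,0,0],[0,0,0]]]'
python3 - <<'E'
from h import *
from plant import cams
go(None)
s=cams.snapshot("side");np.savez("side7.npz",**s);t=cams.snapshot("top")
A=[cv2.resize(s["img"][130:250,320:400],(400,600),interpolation=cv2.INTER_CUBIC),cv2.resize(t["img"][105:225,260:340],(400,600),interpolation=cv2.INTER_CUBIC)]
cv2.imwrite("pics/c7.png",np.hstack(A)[:,:,::-1])
E
```

```text
clock: 24.52
tool_pos: [0.6501, 0.1783, 0.1571]
eef_rot: [0.662, 0.749, 0.0, 0.0]
contact_force: [0.1, -1.4, 1.4]
opening: 0.089
finger_force: 3.0
clock: 25.52
tool_pos: [0.6499, 0.1785, 0.157]
eef_rot: [0.662, 0.749, 0.0, -0.0]
contact_force: [1.1, -0.5, 0.0]
opening: 0.247
finger_force: 0.0
t 25.52 pos [0.6499 0.1785 0.157 ] yaw_y 7.08 zax [-0.  0. -1.] F [ 1.08 -0.47  0.02] open 0.247
```

View pics/c7.png

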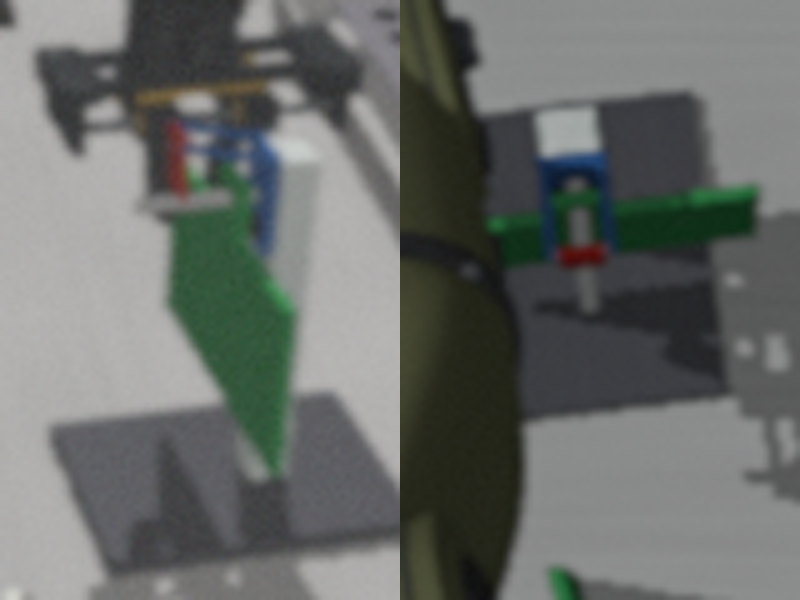

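The board hangs on the peg behind the shut flap (red at side crop (178,160), top crop (582,255)). I'll withdraw straight up, then clear to the side.

```bash
python3 -m pendant '[[0.4,[0,0,-5],[0,0,0]],[0.4,[0,0,-10],[0,0,0]],[0.4,[0,0,-20],[0,0,0]],[0.4,[0,0,-30],[0,0,0]],[0.4,[0,0,-40],[0,0,0]],[0.4,[10,0,-30],[0,0,0]],[0.4,[20,0,-10],[0,0,0]],[0.4,[40,0,0],[0,0,0]]]'
python3 -m pendant '[[0.4,[40,-20,0],[0,0,0]],[0.4,[40,-30,0],[0,0,0]],[0.4,[0,-30,0],[0,0,0]],[0.4,[0,0,0],[0,0,0]],[0.4,[0,0,0],[0,0,0]],[0.4,[0,0,0],[0,0,0]],[0.4,[0,0,0],[0,0,0]],[0.4,[0,0,0],[0,0,0]]]'
python3 - <<'E'
from h import *
from plant import cams
go(None)
K=[]
for k in range(2):
    s=cams.snapshot("side");m=cv2.inRange(cv2.cvtColor(s["img"],cv2.COLOR_RGB2HSV),(45,100,40),(85,255,255))[150:240,345:385];y,x=np.nonzero(m);print(x.mean(),y.mean(),len(x))
    if k==0:
        import subprocess
t=cams.snapshot("top")
A=[cv2.resize(s["img"][130:350,200:460],(400,338),interpolation=cv2.INTER_CUBIC),cv2.resize(t["img"][100:320,200:460],(400,338),interpolation=cv2.INTER_CUBIC)]
cv2.imwrite("pics/c8.png",np.hstack(A)[:,:,::-1])
E
```

```text
clock: 26.62
tool_pos: [0.6419, 0.2475, 0.303]
eef_rot: [0.663, 0.748, 0.0, 0.001]
contact_force: [0.9, 1.6, -0.3]
opening: 0.302
finger_force: 0.0
clock: 27.62
tool_pos: [0.5524, 0.3172, 0.3019]
eef_rot: [0.662, 0.749, 0.0, 0.0]
contact_force: [0.3, 0.5, 0.3]
opening: 0.302
finger_force: 0.0
t 27.62 pos [0.5524 0.3172 0.3019] yaw_y 7.04 zax [ 0.  0. -1.] F [0.34 0.54 0.27] open 0.302
23.908823529411766 45.108823529411765 340
23.911428571428573 45.31142857142857 350
```

```bash
python3 -m pendant '[[0.4,[0,0,0],[0,0,0]],[0.4,[0,0,0],[0,0,0]],[0.4,[0,0,0],[0,0,0]],[0.4,[0,0,0],[0,0,0]]]' >/dev/null
python3 - <<'E'
from h import *
from plant import cams
s=cams.snapshot("side");m=cv2.inRange(cv2.cvtColor(s["img"],cv2.COLOR_RGB2HSV),(45,100,40),(85,255,255))[150:240,345:385];y,x=np.nonzero(m);print(x.mean(),y.mean(),len(x))
E
```

```text
23.97720797720798 44.77207977207977 351
```

View pics/c8.png

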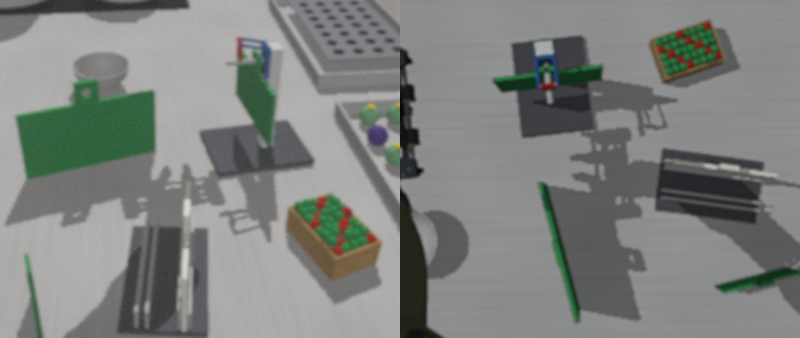

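The green board hangs still behind the shut flap, seen at side crop (257,100) and top crop (548,77). The white board, bowl and cress box are where they were, and the arm is clear. Handing in.

```bash
python3 -m pendant '[[0.4,[0,0,0],[0,0,0]],[0.4,[0,0,0],[0,0,0]],[0.4,[0,0,0],[0,0,0]],[0.4,[0,0,0],[0,0,0]],[0.4,[0,0,0],[0,0,0]],[0.4,[0,0,0],[0,0,0]],[0.4,[0,0,0],[0,0,0]],[0.4,[0,0,0],[0,0,0]]]' >/dev/null; python3 -c "
from plant import r
print(r.finish_job())"
```

```text
the job is handed in; nothing more can be done
None
```

The small green board hangs freely and still on the peg behind the shut flap, the other things are where they were, and the job is handed in at about 29 s; forces I read against the stand stayed near or below 10 N.

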